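Shut the detergent keg with its lever-lock ring

TASK

The detergent keg in the middle of the counter has its lid and locking ring resting loosely on top. With your fingertips press the lid down until it is fully home, then push the ring's lever round until it snaps past centre and lies shut against the keg. It is all pressing and pushing: leave the keg standing where it is, never lift it, and do not knock or shift the other things on the counter.

Things in the scene. Friction and masses are not known exactly. Their poses are not given: they have to be found in the camera images.
- keg: White plastic keg to be shut, loose on the counter but full (7 to 10 kg), so it stays put under a normal push. 200 mm in diameter, 190 mm high; the black lid with its steel locking ring sits on the rim. Origin at the centre of the underside, z up; seen from above the lever's pivot lies 150 degrees anticlockwise from the keg's x axis. A second keg at the right edge, already locked, is scenery.
- lid_mid (a point): Centre of the lid's flat top (208 mm in diameter, unobstructed, ring included 222 mm), about 210 mm above the counter while the lid is loose and 200 mm once it is home.
- keg_lid (a joint): How far the lid, with ring and lever, has been pressed down, in m: 0 fully loose, 0.010 fully home (a hard stop). The gasket grips: it takes about 14 N to press down and the lid stays where it is left.
- lever_pivot (a point): Centre of the vertical pin on which the lever turns, just outside the ring, at mid-height of the lever (199 mm above the counter with the lid loose, 189 mm with it home).
- lever_pad (a point): Point on the outer face (away from the keg when shut) of the lever, at mid-height, 95 mm along the chord from the pivot, 6.5 mm outward of that chord, 26 mm short of the tip. Site x axis: pivot to tip along the chord; z up; -y: outward, so push it towards +y to shut it. The lever is a curved steel strip 14 mm high, 5 mm thick. Below it only things lower than 120 mm stand.
- ring_lever (a joint): Lever angle about its vertical pivot, rad, growing anticlockwise seen from above as it shuts. Rests near 0 (within 0.25), swung out from the keg; it could open to -0.5. Pushed round it resists more and more, up to about 9 N at lever_pad near 0.9, goes over centre at 1.75, and about 0.1 later snaps by itself to its stop at 2.18, lying along the ring. Let go before centre, it springs back open.
- dosing_cup: White plastic cup, 64 mm across, 60 mm high, loose, not to be moved. Origin at the centre of its underside.
- scoop: White plastic powder scoop, bowl 60 x 50 x 40 mm with a 90 mm handle along its -x, loose, not to be moved. Origin under the bowl's centre.
- spray_bottle: White trigger spray bottle, 72 mm across, 225 mm high, loose, not to be moved. Origin at the centre of its underside.
- stain_bottle: Small white bottle, 48 mm across, 115 mm high, loose, not to be moved. Origin at the centre of its underside.
- sheet_box: Green carton 85 x 200 x 60 mm, loose, not to be moved. Origin at the centre of its underside.
- scrub_brush: Hand brush lying along its x axis, loose, not to be moved.
- bleach: White bleach bottle, 96 mm across, 215 mm high, loose, not to be moved. Origin at the centre of its underside.

How it is judged:
By the outcome, as a careful person would: the job done as asked, in the order asked, and still so for the second after the job is handed in, with the robot touching nothing.
It also fails if it takes over 54 s, if anything falls off the work surface, if the arm or the gripper's body presses on something with over 40 N, if the wrist force passes 120 N, or if a joint passes its speed limit or range.

ROBOT

A 7-joint arm with a two-finger parallel gripper is mounted at the origin on the work surface. World frame = base frame: x ahead of the robot, y to its left, z up, the work surface at z = 0. Lengths are in m, angles in rad, forces in N, time in s.
With the tool pointing down it reaches from about 0.4 to 0.85 m from the base axis. Payload 4.5 kg.
Tool frame: the origin (TCP) lies between the finger pads; the fingertips stand 19 mm ahead of it and the grasp point (between the pads) is the TCP (r.tips_ahead is the distance from the TCP to the fingertips, in m); z points along the fingers, y is the line along which they close (so a half turn about z gives the same grasp; the last joint's range is limited). The gripper opens to 88 mm and grips with 3 to 60 N. Pads are 18 mm wide; open, the fingers measure 123 mm over their backs; the gripper's body (75 mm by 187 mm) begins 45 mm behind the grasp point.
Start: joints at [-1.12, 0.689, -0.195, 1.565, 0.157, 0.902, -0.215], TCP at [0.253, 0.572, 0.258] pointing down, gripper open.
Joint ranges: [-3.01, 3.01], [-0.46, 2.08], [-1.47, 1.51], [0.13, 2.56], [-1, 4.14], [0.04, 2.09], [-2.66, 2.66]. Speed limits (rad/s): [2.57, 2.57, 3.14, 3.14, 3.14, 3.14, 3.14].

INTERFACE

Orientations are given as a unit quaternion [x, y, z, w].
In Python, from plant import r, cams, models gives the robot as it stands. The module is installed in compiled form; this text tells all that it offers.
- The arm moves only by the tool jog_arm, never from a script. Its arguments are lists of equal length, an entry for each row: "turn": the turn, a rotation vector about the tool's x, y, z in rad, a list of three; "translation": the shift along the tool's x, y, z in m, a list of three; "grip": the closure, from 0 (fully open) to 1 (shut). In form: {"turn": [[ax, ay, az], ...], "translation": [[tx, ty, tz], ...], "grip": [grip, ...]}. A call has 1 to 20 rows; each row is the pose to reach, as a shift and turn from the pose commanded when the call began, along the tool's axes at that moment; what a row does not reach only later rows make up. A row lasts 1/8 s, in which the tool goes at most 62.5 mm and 10.7 degrees, less where a joint would pass 70% of its speed; a pose out of reach is approached as far as the arm can. A call with a gripper value outside its range is refused whole. The fingers move at their own pace and stop on an object; "force" is the grip in N (left out, the last holds). Time passes only in rows, so rows that repeat a pose let the fingers close. It gives the time, the measured TCP pose, the force, the opening and the grip force at its end, in the units of the state.
- r.get_state(): the state, without advancing time (a new reading comes with each control period).
- cams.snapshot(name): name is "scene" or "top" or "wrist"; returns the picture (384x512x3 uint8, red, green, blue); there is no depth.
- cams.camera_params(name): a dict with "fx", "fy", "cx", "cy" (pixels), "eye" and "orientation" of the camera in the world. Camera axes: x right, y up, looking along -z (the intrinsics and any distortion apply to the point x, -y, -z); pixel columns grow to the right and rows downward; lengths in m; the calibration is good to about 2 mm. A picture is of the moment at which its call begins: read the wrist's pose just before it. camera_params takes no time and is no camera call; for the wrist camera it gives the pose at the moment of the call.
- r.finish_job(): hands the job in; it is judged then, once.
Trained networks look in the newest picture that a camera, given by its name, has taken for a name from the list of things; names that differ only in an ending like _2 or _b are one class to them, and where a whole thing is asked for, a point or a joint stands for the part that bears it (a point fixed in the world has none). Each returns a list of dicts, best first, with "p" (0 to 1); they miss things now and then, are a little off and sometimes report something else, mostly with a low value. They report only what shows in the picture. A call takes as long as a camera call.
- models.find_in(camera, name): "position" ([x, y, z] in m, in world coordinates, good to about 4 mm: the middle of the surface that is visible of it).
- models.masks_of(camera, name): "pixels" (384x512 bool, what is visible of it).
- models.place_of(camera, name): "position" ([x, y, z] in m, in world coordinates, good to about 4 mm: a listed point, or the origin of a listed thing).
The state is a dict: "clock": time; "q": joint angles; "qd": joint speeds; "joint_torque": joint torques, N m; "tool_pos": TCP position; "eef_rot": TCP orientation; "contact_force": force on the tool from outside, world axes, zero at the start; "moment": the same for the moment, N m; "opening": opening from 0.0 (shut) to 1.0 (fully open); "finger_force": force on a finger pad.
Only numpy, scipy, OpenCV 4.12 (cv2) and the standard library are available. Lean on these libraries where they do the work, as an engineer would, in place of code of your own. Each camera call takes 0.05 s, during which the arm holds its last target. There are 200 camera calls.

## Working session

There is one attempt and no reset: what is moved stays moved. The work goes in short steps, Python scripts to look and compute and a tool call to move; the robot and the scene stay as the last step left them, time stands still between calls to the robot, and variables do not carry over. Pictures are saved under pics/ and viewed, at most 10 in all, crops included, and the job is handed in when it is done.

Besides the shell and the picture viewer there is one more tool, called after ">>>" as name(argument=value, ...), one argument or row to a line, values as JSON. jog_arm: Moves the arm, as the interface text tells. Its arguments: {"type":"object","properties":{"turn":{"type":"array"},"translation":{"type":"array"},"grip":{"type":"array"},"force":{"type":"number"}},"required":["turn","translation","grip"]}

```bash
mkdir -p pics
cat > h.py <<'E'
import numpy as np,cv2
from plant import r,cams,models
from scipy.spatial.transform import Rotation as R
def tool(p,s=None):
    s=s or r.get_state(); return R.from_quat(s['eef_rot']).inv().apply(np.array(p)-s['tool_pos'])
E
python3 - <<'E'
from h import *
s=r.get_state();print(s['tool_pos'],s['eef_rot'],s['clock'],r.tips_ahead)
print(np.round(R.from_quat(s['eef_rot']).as_matrix(),3))
a=[]
for c in('scene','top'):
    a.append(cams.snapshot(c)[:,:,::-1])
    for n in('keg','lid_mid','lever_pivot','lever_pad','spray_bottle','bleach','stain_bottle','dosing_cup','sheet_box','scoop','scrub_brush'):
        print(c,n,[(np.round(d['position'],3).tolist(),round(d['p'],2)) for d in models.place_of(c,n)[:2]])
cv2.imwrite('pics/a.png',cv2.resize(np.hstack(a),(800,300)))
cv2.imwrite('pics/t.png',cv2.resize(a[1],(800,600)))
print(r.get_state()['clock'])
E
```

```text
[0.25282363 0.57093776 0.25693447] [ 2.06861843e-01  9.78369750e-01 -8.93501451e-04 -1.12332994e-04] 0.0 0.019
[[-0.914  0.405 -0.001]
 [ 0.405  0.914 -0.002]
 [-0.    -0.002 -1.   ]]
scene keg [([0.625, -0.105, -0.002], 0.91)]
scene lid_mid [([0.627, -0.105, 0.21], 0.8)]
scene lever_pivot [([0.611, 0.02, 0.199], 0.71)]
scene lever_pad [([0.622, 0.107, 0.193], 0.66)]
scene spray_bottle [([0.432, -0.45, -0.003], 0.88)]
scene bleach [([0.636, -0.428, 0.001], 0.82)]
scene stain_bottle [([0.656, 0.303, 0.0], 0.82), ([0.628, -0.103, 0.211], 0.74)]
scene dosing_cup [([0.428, 0.064, 0.002], 0.81)]
scene sheet_box [([0.625, 0.437, -0.002], 0.71)]
scene scoop [([0.443, -0.266, 0.002], 0.88)]
scene scrub_brush [([0.441, 0.374, -0.002], 0.56)]
top keg [([0.443, 0.379, -0.002], 0.33)]
top lid_mid [([0.624, -0.103, 0.211], 0.75), ([0.431, -0.446, -0.002], 0.62)]
top lever_pivot [([0.614, 0.016, 0.197], 0.87)]
top lever_pad [([0.621, 0.111, 0.195], 0.59)]
top spray_bottle [([0.431, -0.45, -0.002], 0.71), ([0.659, 0.305, 0.005], 0.65)]
top bleach [([0.633, -0.432, -0.002], 0.66), ([0.658, 0.306, 0.004], 0.6)]
top stain_bottle [([0.658, 0.307, 0.006], 0.83), ([0.623, 0.437, 0.002], 0.53)]
top dosing_cup [([0.427, 0.065, 0.001], 0.76)]
top sheet_box [([0.622, 0.441, -0.001], 0.94)]
top scoop [([0.444, -0.263, -0.0], 0.56)]
top scrub_brush [([0.442, 0.376, -0.002], 0.6)]
1.2
```

View pics/a.png

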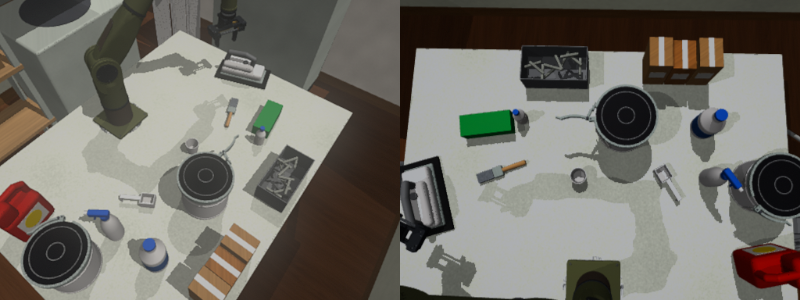

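View pics/t.png

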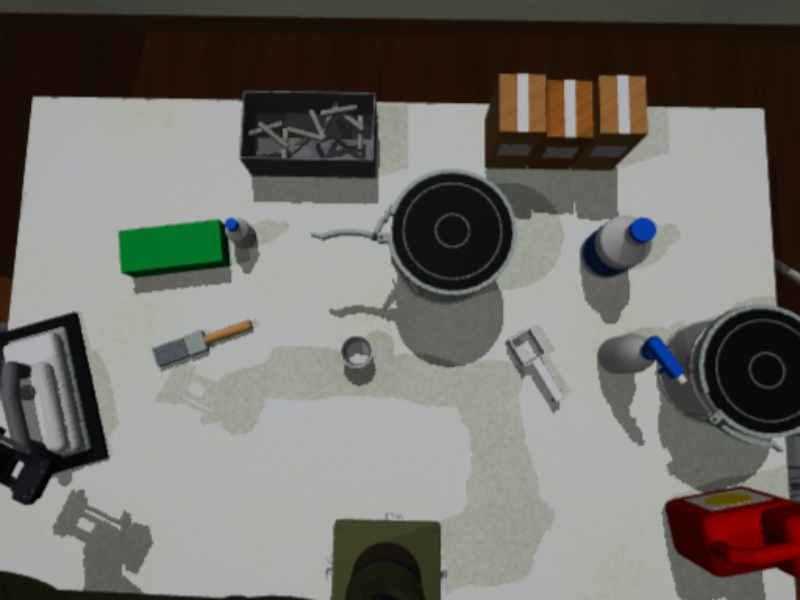

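The top view (800x600) shows the keg lid at (452,230). Its lever is swung out to the left, towards +y, from pivot (383,238) to tip (313,235). The networks agree with this, putting the lid at (0.625,-0.104), the pivot at (0.613,0.018) and the pad at (0.622,0.109). I'll go over the lid with the fingers shut, turned so that the lever sweep stays within the wrist's range.

>>> jog_arm(
  turn=[
    [0,0,0.9],
    [0,0,0.9],
    [0,0,0.9],
    [0,0,0.9],
    [0,0,0.9],
    [0,0,1.8],
    [0,0,1.8],
    [0,0,1.8],
    [0,0,1.8],
    [0,0,1.8],
    [0,0,2.76],
    [0,0,2.76],
    [0,0,2.76],
    [0,0,2.76],
    [0,0,2.76],
    [0,0,2.76],
    [0,0,2.76],
    [0,0,2.76],
  ],
  translation=[
    [-0.05,-0.04,-0.03],
    [-0.1,-0.08,-0.03],
    [-0.15,-0.115,-0.03],
    [-0.2,-0.15,-0.03],
    [-0.25,-0.19,-0.03],
    [-0.29,-0.22,-0.03],
    [-0.33,-0.25,-0.03],
    [-0.37,-0.28,-0.03],
    [-0.41,-0.31,-0.03],
    [-0.45,-0.34,-0.03],
    [-0.49,-0.37,-0.03],
    [-0.53,-0.4,-0.03],
    [-0.57,-0.43,-0.03],
    [-0.613,-0.466,-0.03],
    [-0.613,-0.466,-0.02],
    [-0.613,-0.466,-0.012],
    [-0.613,-0.466,-0.012],
    [-0.613,-0.466,-0.012],
  ],
  grip=[1,1,1,1,1,1,1,1,1,1,1,1,1,1,1,1,1,1],
)

```text
clock: 3.45
tool_pos: [0.625, -0.1018, 0.27]
eef_rot: [1.0, -0.016, 0.0, -0.0]
contact_force: [0.2, -0.9, 0.3]
opening: 0.009
finger_force: 0.0
```

>>> jog_arm(
  turn=[
    [0,0,0],
    [0,0,0],
    [0,0,0],
    [0,0,0],
    [0,0,0],
    [0,0,0],
    [0,0,0],
    [0,0,0],
    [0,0,0],
    [0,0,0],
  ],
  translation=[
    [0,0,0.02],
    [0,0,0.035],
    [0,0,0.039],
    [0,0,0.041],
    [0,0,0.043],
    [0,0,0.045],
    [0,0,0.047],
    [0,0,0.049],
    [0,0,0.05],
    [0,0,0.05],
  ],
  grip=[1,1,1,1,1,1,1,1,1,1],
)

```text
clock: 4.7
tool_pos: [0.6253, -0.103, 0.2224]
eef_rot: [1.0, -0.018, 0.001, -0.0]
contact_force: [-4.4, 1.8, 13.4]
opening: 0.005
finger_force: 6.7
```

>>> jog_arm(
  turn=[
    [0,0,0],
    [0,0,0],
    [0,0,0],
    [0,0,0],
  ],
  translation=[
    [0,0,0.002],
    [0,0,0.004],
    [0,0,0.006],
    [0,0,0.006],
  ],
  grip=[1,1,1,1],
)

```text
clock: 5.2
tool_pos: [0.6253, -0.103, 0.2194]
eef_rot: [1.0, -0.018, 0.002, -0.001]
contact_force: [-10.2, 3.2, 30.7]
opening: 0.007
finger_force: 15.7
```

>>> jog_arm(
  turn=[
    [0,0,0],
    [0,0,0],
    [0,0,0],
  ],
  translation=[
    [0,0,0.001],
    [0,0,0.002],
    [0,0,0.002],
  ],
  grip=[1,1,1],
)

```text
clock: 5.58
tool_pos: [0.6253, -0.103, 0.2193]
eef_rot: [1.0, -0.018, 0.002, -0.001]
contact_force: [-14.8, 5.7, 42.9]
opening: 0.006
finger_force: 21.6
```

The lid is home: it stands at 0.200 m, and more force no longer moves it. I'll lift off and look at the lever.

>>> jog_arm(
  turn=[
    [0,0,0],
    [0,0,0],
    [0,0,0],
    [0,0,0],
    [0,0,0],
    [0,0,0],
    [0,0,0],
  ],
  translation=[
    [0,0,-0.03],
    [0,0,-0.08],
    [0.0,-0.05,-0.13],
    [0.02,-0.1,-0.15],
    [0.04,-0.15,-0.15],
    [0.045,-0.18,-0.15],
    [0.045,-0.18,-0.15],
  ],
  grip=[1,1,1,1,1,1,1],
)

```text
clock: 6.45
tool_pos: [0.6765, 0.0793, 0.3614]
eef_rot: [1.0, -0.015, 0.0, -0.001]
contact_force: [0.1, -0.2, -0.9]
opening: 0.004
finger_force: 0.0
```

Run:
```python
from h import *
s=r.get_state();print(s['tool_pos'],s['q'],cams.camera_params('wrist')['eye'])
for c in('wrist','top','scene'):
    im=cams.snapshot(c)[:,:,::-1]; cv2.imwrite(f'pics/{c}2.png',im)
    for n in('lid_mid','lever_pivot','lever_pad'):
        print(c,n,[(np.round(d['position'],3).tolist(),round(d['p'],2)) for d in models.place_of(c,n)[:2]])
```

```text
[0.67652169 0.07931515 0.36136952] [-0.45246501  0.74314385  0.59514271  1.2508694  -0.41072066  1.26586519
 -1.46012084] [0.74447176 0.07634769 0.48888069]
wrist lid_mid [([0.626, -0.103, 0.202], 0.59)]
wrist lever_pivot [([0.618, 0.018, 0.19], 0.67), ([0.625, -0.101, 0.2], 0.55)]
wrist lever_pad [([0.62, 0.112, 0.187], 0.65)]
top lid_mid [([0.628, -0.104, 0.2], 0.65)]
top lever_pivot [([0.616, 0.017, 0.189], 0.91)]
top lever_pad [([0.622, 0.113, 0.19], 0.74)]
scene lid_mid [([0.629, -0.104, 0.203], 0.55)]
scene lever_pivot [([0.613, 0.019, 0.191], 0.64)]
scene lever_pad [([0.622, 0.106, 0.187], 0.44)]
```

View pics/wrist2.png

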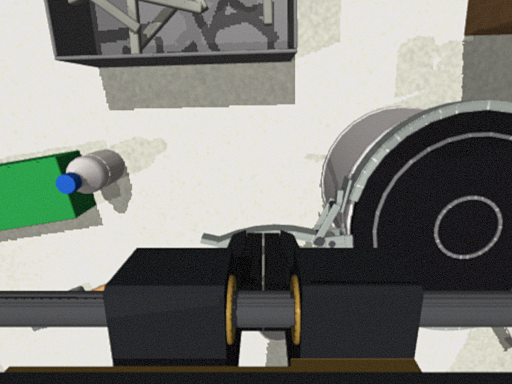

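The wrist picture shows the lever running from its pivot at about (325,238) out to its tip at (205,238). The fingers are above it, and there is nothing close on the far (+x) side. The lid reads 0.200–0.203, so it is home. I'll go down on the outer side of the lever.

>>> jog_arm(
  turn=[
    [0,0,0],
    [0,0,0],
    [0,0,0],
    [0,0,0],
    [0,0,0],
    [0,0,0],
  ],
  translation=[
    [-0.01,-0.03,0.04],
    [-0.017,-0.03,0.09],
    [-0.017,-0.03,0.14],
    [-0.017,-0.03,0.17],
    [-0.017,-0.03,0.17],
    [-0.017,-0.03,0.17],
  ],
  grip=[1,1,1,1,1,1],
)

```text
clock: 7.8
tool_pos: [0.6614, 0.1059, 0.1932]
eef_rot: [1.0, -0.018, 0.001, 0.0]
contact_force: [0.7, -0.1, 0.4]
opening: 0.003
finger_force: 0.0
```

```bash
cat > path.py <<'E'
from h import *
import sys
P=np.array([.6155,.018]); d0,d1,st,over,z=map(float,sys.argv[1:6])
s=r.get_state(); print(s['tool_pos'],s['contact_force'],s['q'][6],s['clock'])
M=R.from_quat(s['eef_rot']); tx=M.as_matrix()[:,0]; yaw=np.degrees(np.arctan2(tx[1],tx[0])); print('yaw',yaw)
u=lambda a:np.array([np.cos(np.radians(a)),np.sin(np.radians(a))])
T=[];A=[]
for d in np.arange(d0,d1+.1,st):
    p=P+.0952*u(86.3+d)+u(d)*(.009-over)
    T.append(np.round(tool([*p,z],s),3).tolist()); A.append([0,0,round(float(-np.radians(d-yaw)),2)])
print(A);print(T)
E
python3 path.py 0 66 6 .002 .191
```

```text
[0.66136741 0.10589305 0.19322923] [ 0.683576   -0.14427916  0.36445308] -1.4060597670210448 7.8
yaw -2.021987505403714
[[0, 0, -0.04], [0, 0, -0.14], [0, 0, -0.24], [0, 0, -0.35], [0, 0, -0.45], [0, 0, -0.56], [0, 0, -0.66], [0, 0, -0.77], [0, 0, -0.87], [0, 0, -0.98], [0, 0, -1.08], [0, 0, -1.19]]
[[-0.033, -0.006, 0.002], [-0.043, -0.006, 0.002], [-0.053, -0.006, 0.002], [-0.063, -0.004, 0.002], [-0.073, -0.002, 0.002], [-0.082, 0.002, 0.002], [-0.091, 0.007, 0.002], [-0.099, 0.012, 0.002], [-0.107, 0.018, 0.002], [-0.114, 0.025, 0.002], [-0.12, 0.033, 0.002], [-0.126, 0.042, 0.002]]
```

>>> jog_arm(
  turn=[
    [0,0,0],
    [0,0,-0.04],
    [0,0,-0.04],
    [0,0,-0.14],
    [0,0,-0.24],
    [0,0,-0.35],
    [0,0,-0.45],
    [0,0,-0.56],
    [0,0,-0.66],
    [0,0,-0.77],
    [0,0,-0.87],
    [0,0,-0.98],
  ],
  translation=[
    [-0.01,-0.006,0.002],
    [-0.02,-0.006,0.002],
    [-0.033,-0.006,0.002],
    [-0.043,-0.006,0.002],
    [-0.053,-0.006,0.002],
    [-0.063,-0.004,0.002],
    [-0.073,-0.002,0.002],
    [-0.082,0.002,0.002],
    [-0.091,0.007,0.002],
    [-0.099,0.012,0.002],
    [-0.107,0.018,0.002],
    [-0.114,0.025,0.002],
  ],
  grip=[1,1,1,1,1,1,1,1,1,1,1,1],
)

```text
clock: 9.3
tool_pos: [0.5473, 0.0903, 0.1908]
eef_rot: [0.888, 0.46, 0.004, -0.001]
contact_force: [4.3, 9.0, -2.7]
opening: 0.006
finger_force: 5.0
```

```bash
python3 path.py 60 120 6 .004 .191
python3 - <<'E'
from h import *
for c in('top','scene'):
    cv2.imwrite(f'pics/{c}3.png',cams.snapshot(c)[:,:,::-1])
    for n in('lid_mid','lever_pivot','lever_pad'):
        print(c,n,[(np.round(d['position'],3).tolist(),round(d['p'],2)) for d in models.place_of(c,n)[:2]])
E
```

```text
[0.54733316 0.09033269 0.19083853] [ 4.34859828  8.98836484 -2.66763439] -0.6280657174831054 9.3
yaw 54.72030993864028
[[0, 0, -0.09], [0, 0, -0.2], [0, 0, -0.3], [0, 0, -0.41], [0, 0, -0.51], [0, 0, -0.62], [0, 0, -0.72], [0, 0, -0.83], [0, 0, -0.93], [0, 0, -1.03], [0, 0, -1.14]]
[[-0.017, 0.002, -0.0], [-0.027, 0.002, -0.0], [-0.037, 0.003, -0.0], [-0.047, 0.006, -0.001], [-0.056, 0.009, -0.001], [-0.065, 0.013, -0.001], [-0.074, 0.019, -0.001], [-0.082, 0.025, -0.001], [-0.089, 0.032, -0.001], [-0.096, 0.039, -0.001], [-0.101, 0.048, -0.001]]
top lid_mid [([0.627, -0.103, 0.2], 0.64)]
top lever_pivot [([0.617, 0.017, 0.186], 0.92)]
top lever_pad [([0.622, 0.437, 0.0], 0.6)]
scene lid_mid []
scene lever_pivot [([0.613, 0.019, 0.193], 0.72), ([0.537, 0.07, 0.185], 0.34)]
scene lever_pad [([0.541, 0.072, 0.187], 0.4), ([0.613, 0.018, 0.188], 0.37)]
```

The force is 10 N along the push normal, and the lever is following. I'll continue past centre.

>>> jog_arm(
  turn=[
    [0,0,-0.05],
    [0,0,-0.09],
    [0,0,-0.2],
    [0,0,-0.3],
    [0,0,-0.41],
    [0,0,-0.51],
    [0,0,-0.62],
    [0,0,-0.72],
    [0,0,-0.83],
    [0,0,-0.93],
    [0,0,-0.98],
  ],
  translation=[
    [-0.006,0.001,0],
    [-0.014,0.002,0],
    [-0.025,0.002,0],
    [-0.035,0.003,0],
    [-0.045,0.006,0],
    [-0.055,0.009,0],
    [-0.064,0.013,0],
    [-0.073,0.019,0],
    [-0.081,0.025,0],
    [-0.089,0.032,0],
    [-0.092,0.036,0],
  ],
  grip=[1,1,1,1,1,1,1,1,1,1,1],
)

```text
clock: 11.08
tool_pos: [0.5203, -0.0112, 0.1905]
eef_rot: [0.57, 0.821, 0.0, 0.001]
contact_force: [0.1, -0.9, 0.7]
opening: 0.006
finger_force: 0.0
```

```bash
python3 path.py 108 126 3 .0 .191
python3 - <<'E'
from h import *
for c in('top','scene'):
    cv2.imwrite(f'pics/{c}4.png',cams.snapshot(c)[:,:,::-1])
    for n in('lid_mid','lever_pivot','lever_pad'):
        print(c,n,[(np.round(d['position'],3).tolist(),round(d['p'],2)) for d in models.place_of(c,n)[:2]])
E
```

```text
[ 0.52029226 -0.01123402  0.19049216] [ 0.06172789 -0.93907701  0.66865369] 0.1687571990024089 11.075
yaw 110.46571278341683
[[0, 0, 0.04], [0, 0, -0.01], [0, 0, -0.06], [0, 0, -0.11], [0, 0, -0.17], [0, 0, -0.22], [0, 0, -0.27]]
[[0.013, 0.005, -0.001], [0.008, 0.004, -0.001], [0.003, 0.004, -0.001], [-0.002, 0.003, -0.001], [-0.007, 0.003, -0.0], [-0.012, 0.003, -0.0], [-0.017, 0.004, -0.0]]
top lid_mid [([0.626, -0.104, 0.201], 0.86)]
top lever_pivot [([0.613, 0.018, 0.185], 0.63)]
top lever_pad []
scene lid_mid [([0.63, -0.102, 0.203], 0.75)]
scene lever_pivot [([0.613, 0.02, 0.188], 0.74)]
scene lever_pad [([0.531, -0.032, 0.19], 0.61), ([0.611, 0.018, 0.19], 0.35)]
```

The force has dropped to zero and the pad reads (0.531,-0.032), so the lever has snapped shut. I'll back off outward, rise and check.

>>> jog_arm(
  turn=[
    [0,0,0],
    [0,0,0],
    [0,0,0],
    [0,0,0],
    [0,0,0],
    [0,0,0],
    [0,0,0],
    [0,0,0],
  ],
  translation=[
    [0.02,0,0],
    [0.04,0,0],
    [0.04,0,-0.04],
    [0.04,0,-0.09],
    [0.06,0,-0.13],
    [0.11,0,-0.13],
    [0.16,0,-0.13],
    [0.16,0,-0.13],
  ],
  grip=[1,1,1,1,1,1,1,1],
)

```text
clock: 12.48
tool_pos: [0.4635, 0.1442, 0.32]
eef_rot: [0.568, 0.823, 0.001, -0.001]
contact_force: [-0.1, -0.7, -0.3]
opening: 0.001
finger_force: 0.0
```

Run:
```python
from h import *
a=[]
for c in('top','scene'):
    a.append(cams.snapshot(c)[:,:,::-1])
    for n in('lid_mid','lever_pivot','lever_pad','keg','dosing_cup','stain_bottle','scoop','sheet_box','scrub_brush'):
        print(c,n,[(np.round(d['position'],3).tolist(),round(d['p'],2)) for d in models.place_of(c,n)[:1]])
cv2.imwrite('pics/f.png',np.hstack([cv2.resize(i[60:260,x:x+200],(400,400)) for i,x in zip(a,(190,180))]))
```

```text
top lid_mid [([0.628, -0.104, 0.201], 0.79)]
top lever_pivot [([0.613, 0.013, 0.188], 0.82)]
top lever_pad [([0.531, -0.03, 0.191], 0.48)]
top keg []
top dosing_cup [([0.429, 0.065, -0.002], 0.64)]
top stain_bottle [([0.657, 0.308, 0.004], 0.67)]
top scoop [([0.442, -0.262, 0.001], 0.92)]
top sheet_box [([0.622, 0.436, 0.001], 0.81)]
top scrub_brush [([0.441, 0.378, 0.0], 0.72)]
scene lid_mid [([0.628, -0.105, 0.202], 0.77)]
scene lever_pivot [([0.612, 0.018, 0.187], 0.69)]
scene lever_pad [([0.528, -0.034, 0.186], 0.62)]
scene keg [([0.628, -0.107, 0.0], 0.83)]
scene dosing_cup [([0.425, 0.065, 0.0], 0.59)]
scene stain_bottle [([0.657, 0.303, -0.001], 0.6)]
scene scoop [([0.441, -0.263, 0.002], 0.91)]
scene sheet_box [([0.631, 0.438, 0.0], 0.86)]
scene scrub_brush [([0.44, 0.378, -0.002], 0.66)]
```

View pics/f.png

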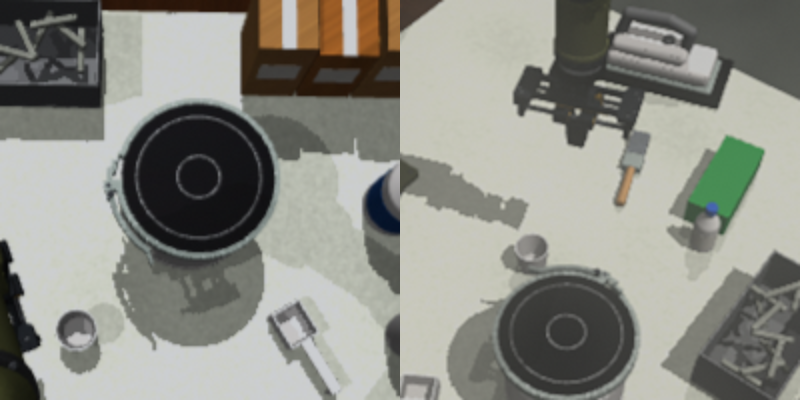

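Both crops show the lever lying along the ring, in the left one from the pivot at (112,185) down to about (150,252). The lid is at home height, the keg has not moved, and the other things checked are where they were.

```bash
python3 -c "
from plant import r
print(r.finish_job())"
```

```text
the job is handed in; nothing more can be done
None
```

The lid is pressed fully home and the lever has snapped shut against the keg; the keg and the other things I checked measured in place afterwards (spray bottle and bleach not re-measured), and I handed the job in at about 13.5 s.

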